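Find the heavier of two centrifuge cups

TASK

The two capped centrifuge cups in the transport rack look alike but are badly out of balance: slide the rack's lock by its black knob fully to its open end stop and leave it there, then lift each cup clear of the rack to feel its weight, first the left one (next to the knob) and, once that is back down in its seat, the right one. Leave the lighter cup seated in its own place in the rack and bring the heavier one over the steel work tray, where I will take it to re-pack its tubes: finish while still holding it there, upright and still, a good hand's breadth (at least 10 cm) above the tray; keep both cups upright throughout, never drop one, and leave the other things on the table standing where they are.

Things in the scene. Friction and masses are not known exactly. Their poses are not given: they have to be found in the camera images.
- rack: grey painted transport rack, 96 x 262 x 70 mm, fixed to the table; origin at the centre of its underside, long side along its y. Deck top at 70 mm; two seats on its centre line at y = -55 and y = +37 mm; on the deck runs a flat steel locking slide between guide strips (strips reach 84 mm above the table)
- seat_left (a point): left seat of the rack (rack y = +37 mm): where the centre of a hanging cup's underside lies, 8 mm above the table, on the axis of the 43.5 mm hole in the 10 mm deck whose top is 62 mm above this point; the cup's flange rests on that deck
- seat_right (a point): right seat of the rack (rack y = -55 mm): where the centre of a hanging cup's underside lies, 8 mm above the table, on the axis of the 43.5 mm hole in the 10 mm deck whose top is 62 mm above this point; the cup's flange rests on that deck
- lock (a joint): steel locking slide, travels along the rack's +y: 0 = locked (starts within 5 mm of it), 0.032 m = open end stop. 4 mm keyhole plate, top 81.5 mm above the table: locked, its narrow slots lie over the cups' flanges and hold them down; at the open stop its 56 mm wide openings stand over the seats, 3 mm clear of the flanges. Friction about 2.5 N, stays where left
- lock_knob (a point): centre of the top face of the upright black knob on the slide's +y end, 20 mm diameter, 28 mm tall above the plate, top 110.5 mm above the table; moves with the slide. Pinch it from above
- cup_left: the capped centrifuge cup in the left seat; the two look alike, either may be the heavier (0.2 to 0.28 against 0.4 to 0.56 kg). Aluminium, 110 mm tall; origin: centre of its underside, z up. From there: body 40 mm diameter to 62 mm, flange 50 mm to 67, neck 30 mm to 84, ribbed black cap 34 mm diameter from 84 to 110 mm (grip it here from above). Starts hanging by its flange
- cup_right: the capped centrifuge cup in the right seat; the two look alike, either may be the heavier (0.2 to 0.28 against 0.4 to 0.56 kg). Aluminium, 110 mm tall; origin: centre of its underside, z up. From there: body 40 mm diameter to 62 mm, flange 50 mm to 67, neck 30 mm to 84, ribbed black cap 34 mm diameter from 84 to 110 mm (grip it here from above). Starts hanging by its flange
- tray: shallow stainless work tray, 150 x 200 x 18 mm, fixed; origin at the centre of its underside, its long side along its y
- lab_timer: round white bench timer with black dial, 68 mm diameter, 40 mm tall; loose bystander, origin at the centre of its underside
- slide_box: cardboard box of microscope slides, 35 x 83 x 60 mm; loose bystander, origin at the centre of its underside
- petri_dish: covered glass dish, 69 mm diameter, 16 mm tall; loose bystander, origin at the centre of its underside
- waste_jar: glass jar with steel lid, 58 mm diameter, 80 mm tall; loose bystander, origin at the centre of its underside
Not all that is in view belongs to the job. Leave any purple look-alike of the cup_right alone.

How it is judged:
By the outcome, as a careful person would: the job done as asked, in the order asked, and still so for the second after the job is handed in, while the arm keeps its last pose, push and grip.
It also fails if it takes over 69 s, if anything falls off the work surface, if the arm or the gripper's body presses on something with over 40 N, if the wrist force passes 120 N, or if a joint passes its speed limit or range.

ROBOT

A 7-joint arm with a two-finger parallel gripper is mounted at the origin on a cart in front of the work surface, level with it; the furniture and walls round the work are solid. World frame = base frame: x ahead of the robot, y to its left, z up, the work surface at z = 0. Lengths are in mm, angles in rad, forces in N, time in s.
With the tool pointing down it reaches from about 400 to 875 mm from the base axis. Payload 4.4 kg.
Tool frame: the origin (TCP) lies at the very end of the fingers, on their centre line; the grasp point (between the pads) lies 19 mm behind it; z points along the fingers, y is the line along which they close (so a half turn about z gives the same grasp; the last joint's range is limited). The gripper opens to 85 mm and grips with 20 to 120 N. Pads are 22 mm wide; open, the fingers measure 114 mm over their backs; the gripper's body (76 mm by 85 mm) begins 54 mm behind the grasp point. The pads swing forward as they close: fully open they stand 13 mm farther back than shut.
Start: joints at [-1.277, 0.628, 0.038, 1.517, -0.027, 0.996, -0.02], TCP at [228.834, 608.402, 231.313] pointing down, gripper open.
Joint ranges: [-3.06, 3.06], [-0.37, 2.12], [-1.25, 1.32], [0.18, 2.47], [-1.1, 4.24], [0.23, 1.98], [-2.94, 2.94]. Speed limits (rad/s): [2.57, 2.57, 3.14, 3.14, 3.14, 3.14, 3.14].

INTERFACE

Orientations are given as [roll, pitch, yaw] about the fixed x, y, z axes, in that order (R = Rz(yaw) Ry(pitch) Rx(roll)).
In Python, from cell import read_state, get_image, camera_params, finish_job gives the robot as it stands.
- The arm moves only by the tool arm_command, never from a script. Its argument "deltas" is a list of rows, each an object of numbers: "dx", "dy", "dz": the shift along the world's x, y, z in m; "yaw": the turn about the world's z in degrees; "jaw": the opening, from 0 (shut) to 1 (fully open). A call has 1 to 20 rows; each row is the pose to reach, as a shift and turn from the pose commanded when the call began; what a row does not reach only later rows make up. A row lasts 1/10 s, in which the tool goes at most 50 mm and 8.59 degrees, less where a joint would pass 70% of its speed; a pose out of reach is approached as far as the arm can. A call with a gripper value outside its range is refused whole. The fingers move at their own pace and stop on an object; the grip force is fixed at half the most. Time passes only in rows, so rows that repeat a pose let the fingers close. It gives the time, the measured TCP pose, the force, the opening and the grip force at its end, in the units of the state.
- read_state(): the state, without advancing time (a new reading comes with each control period).
- get_image(name): name is "side" or "top"; returns (picture, depth): 420x560x3 uint8, red, green, blue; 420x560 float32, mm along the optical axis (not along the pixel's ray), 0 where there is no reading.
- camera_params(name): a dict with "camera_matrix" (3x3 intrinsics, pixels), "extrinsics" (4x4, takes a point from camera to world coordinates). Camera axes: x right, y down, z forward; pixel columns grow to the right and rows downward; lengths in mm; the calibration is good to about 2 mm. A picture is of the moment at which its call begins. camera_params takes no time and is no camera call.
- finish_job(): hands the job in; it is judged then, once.
The state is a dict: "clock": time; "qpos": joint angles; "qd": joint speeds; "tau": joint torques, N m; "eef_pos": TCP position; "tool_rot": TCP orientation; "force": force on the tool from outside, world axes, zero at the start; "torque": the same for the moment, N m; "width": finger opening in mm; "gripper_force": force on a finger pad.
Only numpy, scipy, OpenCV 4.12 (cv2) and the standard library are available. Lean on these libraries where they do the work, as an engineer would, in place of code of your own. Each camera call takes 0.05 s, during which the arm holds its last target. There are 200 camera calls.

## Working session

There is one attempt and no reset: what is moved stays moved. The work goes in short steps, Python scripts to look and compute and a tool call to move; the robot and the scene stay as the last step left them, time stands still between calls to the robot, and variables do not carry over. Pictures are saved under pics/ and viewed, at most 10 in all, crops included, and the job is handed in when it is done.

Besides the shell and the picture viewer there is one more tool, called after "Request:" as name(argument=value, ...), one argument or row to a line, values as JSON. arm_command: Moves the arm, as the interface text tells. Its arguments: {"type":"object","properties":{"deltas":{"type":"array"}},"required":["deltas"]}

```bash
mkdir -p pics
python3 - <<'E'
from cell import *
import cv2,numpy as np
for n in("side","top"):
    p,d=get_image(n); cv2.imwrite(f"pics/{n}0.png",p[:,:,::-1]); np.savez(f"{n}0.npz",p=p,d=d)
    c=camera_params(n); print(n,np.round(c["camera_matrix"],1).tolist(),np.round(c["extrinsics"],3).tolist())
s=read_state();print({k:np.round(v,3).tolist() for k,v in s.items()})
E
```

```text
side [[534.3, 0.0, 280.4], [0.0, 534.3, 202.6], [0.0, 0.0, 1.0]] [[0.986, 0.138, -0.093, 620.075], [0.166, -0.861, 0.481, -799.41], [-0.014, -0.49, -0.872, 1425.889], [0.0, 0.0, 0.0, 1.0]]
top [[456.8, 0.0, 279.1], [0.0, 456.8, 204.6], [0.0, 0.0, 1.0]] [[0.014, -0.988, 0.152, 295.341], [-1.0, -0.014, -0.001, -58.876], [0.003, -0.152, -0.988, 1363.539], [0.0, 0.0, 0.0, 1.0]]
{'clock': 0.1, 'qpos': [-1.277, 0.629, 0.038, 1.518, -0.027, 0.996, -0.02], 'qd': [-0.002, -0.002, -0.002, -0.003, 0.0, 0.001, -0.003], 'tau': [0.004, -56.452, 1.231, -19.397, 0.011, 0.005, -0.0], 'eef_pos': [228.654, 607.896, 230.492], 'tool_rot': [-3.14, 0.0, 2.782], 'force': [0.521, -0.655, 0.198], 'torque': [-0.004, 0.022, 0.042], 'gripper_force': 0.0, 'width': 85.5}
```

View pics/top0.png

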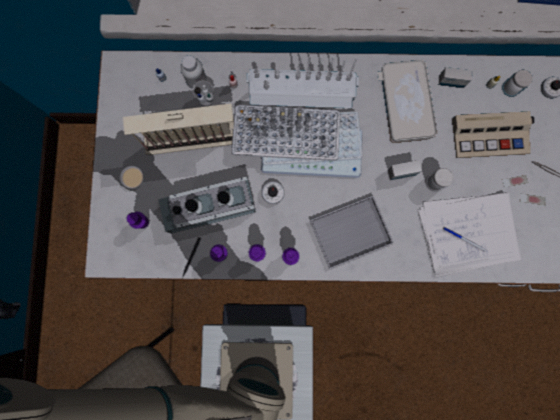

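View pics/side0.png

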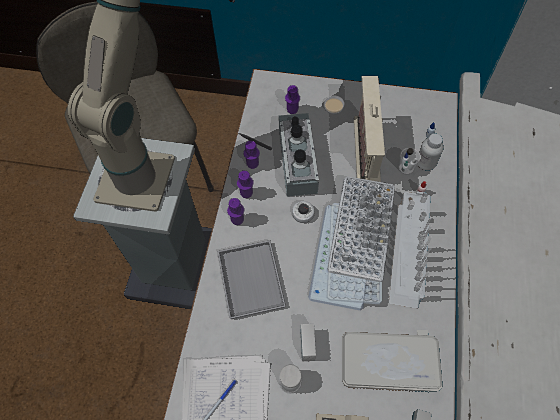

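The top view shows the rack around (208,203) with three black tops: knob at about (177,211), left cap (193,206) and right cap (224,199). The purple look-alikes at (137,220), (219,253), (257,252) and (290,256) stand outside the rack. The tray is at (350,231). The side view agrees, with caps at about (296,130) and (299,157) and the tray at (252,280). Next I'll measure with an enlarged crop.

```bash
cat > h.py <<'E'
import numpy as np,cv2
from cell import camera_params
def cloud(n,d):
    c=camera_params(n);K=np.array(c["camera_matrix"]);E=np.array(c["extrinsics"])
    v,u=np.mgrid[:d.shape[0],:d.shape[1]]
    P=np.stack([(u-K[0,2])/K[0,0]*d,(v-K[1,2])/K[1,1]*d,d],-1)
    W=P@E[:3,:3].T+E[:3,3]; W[d==0]=np.nan
    return W
def ray(n,u,v,z):
    c=camera_params(n);K=np.array(c["camera_matrix"]);E=np.array(c["extrinsics"])
    r=E[:3,:3]@np.array([(u-K[0,2])/K[0,0],(v-K[1,2])/K[1,1],1]);o=E[:3,3]
    return o+r*(z-o[2])/r[2]
E
python3 - <<'E'
from h import *
ims=[]
for n,(u0,v0,u1,v1) in dict(top=(155,165,265,240),side=(265,105,335,200)).items():
    z=np.load(n+"0.npz");p,d=z["p"],z["d"];W=cloud(n,d)
    ims.append(cv2.resize(p[v0:v1,u0:u1,::-1],None,fx=5,fy=5,interpolation=cv2.INTER_CUBIC))
    m=np.zeros(d.shape,bool);m[v0:v1,u0:u1]=1
    dk=m&(p.max(2)<60)&(W[...,2]>95)&(W[...,2]<135)
    k,l,s,c=cv2.connectedComponentsWithStats(dk.astype(np.uint8))
    for i in range(1,k):
        if s[i,4]>8:
            q=W[l==i];zt=np.percentile(q[:,2],85);b=q[np.abs(q[:,2]-zt)<5]
            print(n,"dark",c[i].round(1),s[i,4],"ztop",zt.round(1),b.mean(0).round(1),len(b))
    hi=m&(W[...,2]>100)&(W[...,2]<135)
    k,l,s,c=cv2.connectedComponentsWithStats(hi.astype(np.uint8))
    for i in range(1,k):
        if s[i,4]>8:
            q=W[l==i];print(n,"high",c[i].round(1),s[i],q.mean(0).round(1),q.max(0).round(1))
    r=m&(W[...,2]>55)&(W[...,2]<95)
    k,l,s,c=cv2.connectedComponentsWithStats(r.astype(np.uint8))
    i=1+s[1:,4].argmax();(x,y),wh,a=cv2.minAreaRect(W[l==i][:,:2].astype(np.float32));print(n,"rack",x,y,wh,a)
    t=(W[...,2]>6)&(W[...,2]<30);reg=np.zeros(d.shape,bool)
    reg[(slice(190,272),slice(300,400)) if n=="top" else (slice(235,325),slice(212,295))]=1
    k,l,s,c=cv2.connectedComponentsWithStats((t&reg).astype(np.uint8))
    i=1+s[1:,4].argmax();print(n,"tray",cv2.minAreaRect(W[l==i][:,:2].astype(np.float32)))
    # all tall things
    T=(W[...,2]>30)&(W[...,2]<400)&(W[...,0]>300)&(W[...,0]<900)
    k,l,s,c=cv2.connectedComponentsWithStats(T.astype(np.uint8))
    if n=="top":
        for i in range(1,k):
            if s[i,4]>30:
                q=W[l==i];print("obj",c[i].round(0),q.min(0).round(),q.max(0).round())
h=500
ims=[cv2.resize(i,(int(i.shape[1]*h/i.shape[0]/1.45),int(h/1.45))) for i in ims]
cv2.imwrite("pics/crop.png",np.hstack(ims))
E
```

```text
top dark [223.4 196.8] 124 ztop 120.1 [507.5  94.8 118.2] 94
top dark [191.1 205. ] 130 ztop 120.3 [483.6 183.3 118.3] 91
top dark [176.2 208.8] 50 ztop 112.3 [472.4 226.1 110.8] 39
top high [223.5 196.9] [217 191  14  13 129] [506.5  94.2 116.3] [523.1 112.5 125.3]
top high [191.1 204.8] [185 199  13  13 129] [483.2 182.9 116.2] [499.5 200.4 124.1]
top high [176.  208.6] [173 205   8   8  45] [472.8 225.4 110. ] [484.1 234.1 116.2]
top rack 493.6484680175781 148.79444885253906 (97.04171752929688, 262.6912841796875) 15.13742733001709
top tray ((427.4034423828125, -276.96746826171875), (162.7982635498047, 211.50048828125), 23.199491500854492)
obj [304.  84.] [ 815. -289.   30.] [900.  41. 216.]
obj [197.  80.] [807. 141.  30.] [900. 236. 133.]
obj [160.  74.] [891. 301.  31.] [900. 322.  62.]
obj [519.  82.] [ 856. -809.   31.] [ 900. -750.   88.]
obj [233.  80.] [872.  75.  32.] [895.  99.  68.]
obj [410. 107.] [ 695. -528.   34.] [ 900. -354.   62.]
obj [457.  79.] [ 883. -636.   30.] [ 900. -554.   71.]
obj [495.  80.] [ 882. -728.   30.] [ 900. -703.   66.]
obj [555.  84.] [ 870. 
[... 452 characters left out ...]
]
obj [257. 252.] [333. -22.  62.] [381.  23. 116.]
obj [291. 256.] [ 326. -118.   62.] [374. -73. 115.]
side dark [296.  127.6] 165 ztop 119.4 [484.3 186.2 117.9] 72
side dark [299.7 155.5] 123 ztop 120.0 [509.3  94.1 118.7] 67
side high [294.9 119.6] [292 116   7   8  39] [474.3 225.5 108.9] [484.7 237.1 115. ]
side high [296.3 130.2] [291 125  12  12 114] [485.4 181.5 114.5] [502.2 201.2 124.7]
side high [299.7 155. ] [294 149  12  13 118] [509.2  93.1 114.8] [525.2 116.2 124.8]
side rack 493.6602783203125 152.86351013183594 (96.2433853149414, 274.0875244140625) 14.868186950683594
side tray ((426.6134338378906, -270.01123046875), (163.9132537841797, 218.1420440673828), 20.368186950683594)
```

View pics/crop.png

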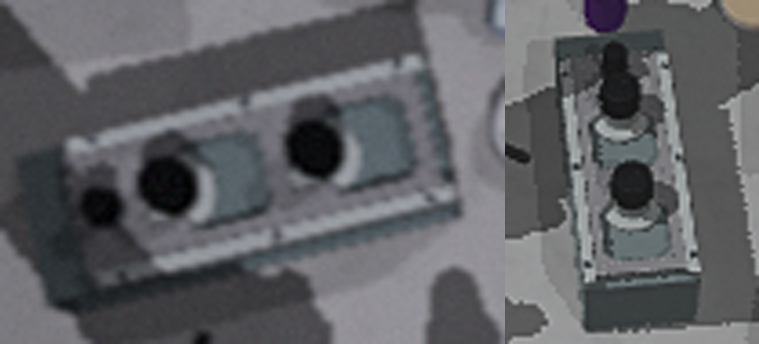

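The crop confirms it: the small black knob is at top px (176,209) with its base on the slide, the left cap at (191,205) and the right cap at (223,197). The tops measure 111 and 119 mm against the expected 110.5 and 118, and the purple ones are outside the rack.

- **Rack:** yaw is about 15°, centre (494,150).
- **Knob:** (473,226).
- **Cups:** left (484,184), right (508,95).
- **Tray:** (427,-273).

I'll go to the knob with the fingers closing along rack x, at tool yaw 105°.

Request:
arm_command(
  deltas=[
    {"dx": 0.01, "dy": -0.016, "dz": 0, "yaw": -2},
    {"dx": 0.03, "dy": -0.048, "dz": 0, "yaw": -7},
    {"dx": 0.055, "dy": -0.085, "dz": 0, "yaw": -12},
    {"dx": 0.08, "dy": -0.125, "dz": 0, "yaw": -18},
    {"dx": 0.105, "dy": -0.165, "dz": -0.01, "yaw": -24},
    {"dx": 0.13, "dy": -0.205, "dz": -0.02, "yaw": -30},
    {"dx": 0.155, "dy": -0.245, "dz": -0.03, "yaw": -36},
    {"dx": 0.18, "dy": -0.285, "dz": -0.04, "yaw": -42},
    {"dx": 0.205, "dy": -0.322, "dz": -0.05, "yaw": -47},
    {"dx": 0.225, "dy": -0.352, "dz": -0.06, "yaw": -51},
    {"dx": 0.238, "dy": -0.373, "dz": -0.067, "yaw": -53.5},
    {"dx": 0.244, "dy": -0.382, "dz": -0.071, "yaw": -54.4},
    {"dx": 0.244, "dy": -0.382, "dz": -0.071, "yaw": -54.4},
    {"dx": 0.244, "dy": -0.382, "dz": -0.071, "yaw": -54.4},
  ],
)

```text
invalid input at $.deltas[0]: expected keys dx, dy, dz, yaw, jaw
```

Request:
arm_command(
  deltas=[
    {"dx": 0.01, "dy": -0.016, "dz": 0, "yaw": -2, "jaw": 1},
    {"dx": 0.03, "dy": -0.048, "dz": 0, "yaw": -7, "jaw": 1},
    {"dx": 0.055, "dy": -0.085, "dz": 0, "yaw": -12, "jaw": 1},
    {"dx": 0.08, "dy": -0.125, "dz": 0, "yaw": -18, "jaw": 1},
    {"dx": 0.105, "dy": -0.165, "dz": -0.01, "yaw": -24, "jaw": 1},
    {"dx": 0.13, "dy": -0.205, "dz": -0.02, "yaw": -30, "jaw": 1},
    {"dx": 0.155, "dy": -0.245, "dz": -0.03, "yaw": -36, "jaw": 1},
    {"dx": 0.18, "dy": -0.285, "dz": -0.04, "yaw": -42, "jaw": 1},
    {"dx": 0.205, "dy": -0.322, "dz": -0.05, "yaw": -47, "jaw": 1},
    {"dx": 0.225, "dy": -0.352, "dz": -0.06, "yaw": -51, "jaw": 1},
    {"dx": 0.238, "dy": -0.373, "dz": -0.067, "yaw": -53.5, "jaw": 1},
    {"dx": 0.244, "dy": -0.382, "dz": -0.071, "yaw": -54.4, "jaw": 1},
    {"dx": 0.244, "dy": -0.382, "dz": -0.071, "yaw": -54.4, "jaw": 1},
    {"dx": 0.244, "dy": -0.382, "dz": -0.071, "yaw": -54.4, "jaw": 1},
  ],
)

```text
clock: 1.5
eef_pos: [472.1, 227.9, 160.3]
tool_rot: [-3.141, -0.001, 1.835]
force: [0.5, 0.2, -0.6]
width: 85.6
gripper_force: 0.0
```

Request:
arm_command(
  deltas=[
    {"dx": 0, "dy": 0, "dz": -0.02, "yaw": 0, "jaw": 0.6},
    {"dx": 0, "dy": 0, "dz": -0.04, "yaw": 0, "jaw": 0.6},
    {"dx": 0, "dy": 0, "dz": -0.06, "yaw": 0, "jaw": 0.6},
    {"dx": 0, "dy": 0, "dz": -0.072, "yaw": 0, "jaw": 0.6},
    {"dx": 0, "dy": 0, "dz": -0.072, "yaw": 0, "jaw": 0.6},
    {"dx": 0, "dy": 0, "dz": -0.072, "yaw": 0, "jaw": 0},
    {"dx": 0, "dy": 0, "dz": -0.072, "yaw": 0, "jaw": 0},
    {"dx": 0, "dy": 0, "dz": -0.072, "yaw": 0, "jaw": 0},
    {"dx": 0, "dy": 0, "dz": -0.072, "yaw": 0, "jaw": 0},
    {"dx": 0, "dy": 0, "dz": -0.072, "yaw": 0, "jaw": 0},
    {"dx": 0, "dy": 0, "dz": -0.072, "yaw": 0, "jaw": 0},
    {"dx": 0, "dy": 0, "dz": -0.072, "yaw": 0, "jaw": 0},
  ],
)

```text
clock: 2.7
eef_pos: [473.9, 227.1, 89.4]
tool_rot: [3.139, -0.001, 1.832]
force: [-0.1, 1.4, 5.6]
width: 17.7
gripper_force: 58.6
```

Request:
arm_command(
  deltas=[
    {"dx": -0.001, "dy": 0.004, "dz": 0, "yaw": 0, "jaw": 0},
    {"dx": -0.002, "dy": 0.008, "dz": 0, "yaw": 0, "jaw": 0},
    {"dx": -0.0035, "dy": 0.013, "dz": 0, "yaw": 0, "jaw": 0},
    {"dx": -0.005, "dy": 0.018, "dz": 0, "yaw": 0, "jaw": 0},
    {"dx": -0.006, "dy": 0.023, "dz": 0, "yaw": 0, "jaw": 0},
    {"dx": -0.007, "dy": 0.026, "dz": 0, "yaw": 0, "jaw": 0},
    {"dx": -0.007, "dy": 0.026, "dz": 0, "yaw": 0, "jaw": 0},
    {"dx": -0.007, "dy": 0.026, "dz": 0, "yaw": 0, "jaw": 0},
  ],
)

```text
clock: 3.5
eef_pos: [467.1, 252.5, 89.5]
tool_rot: [3.139, -0.0, 1.832]
force: [1.0, 0.2, 7.4]
width: 18.0
gripper_force: 58.9
```

Request:
arm_command(
  deltas=[
    {"dx": -0.0005, "dy": 0.002, "dz": 0, "yaw": 0, "jaw": 0},
    {"dx": -0.001, "dy": 0.004, "dz": 0, "yaw": 0, "jaw": 0},
    {"dx": -0.0015, "dy": 0.006, "dz": 0, "yaw": 0, "jaw": 0},
    {"dx": -0.002, "dy": 0.008, "dz": 0, "yaw": 0, "jaw": 0},
    {"dx": -0.0025, "dy": 0.01, "dz": 0, "yaw": 0, "jaw": 0},
    {"dx": -0.0025, "dy": 0.01, "dz": 0, "yaw": 0, "jaw": 0},
    {"dx": -0.0025, "dy": 0.01, "dz": 0, "yaw": 0, "jaw": 0},
  ],
)

```text
clock: 4.2
eef_pos: [466.1, 256.3, 89.4]
tool_rot: [3.14, 0.007, 1.828]
force: [3.8, -13.2, 8.6]
width: 17.7
gripper_force: 59.1
```

The slide hit its stop: travel about 30 mm with a 13 N reaction. I'll release it and go above the left cup.

Request:
arm_command(
  deltas=[
    {"dx": 0, "dy": 0, "dz": 0, "yaw": 0, "jaw": 0.8},
    {"dx": 0, "dy": 0, "dz": 0, "yaw": 0, "jaw": 0.8},
    {"dx": 0, "dy": 0, "dz": 0, "yaw": 0, "jaw": 0.8},
    {"dx": 0, "dy": 0, "dz": 0.02, "yaw": 0, "jaw": 0.8},
    {"dx": 0, "dy": 0, "dz": 0.05, "yaw": 0, "jaw": 0.8},
    {"dx": 0, "dy": 0, "dz": 0.072, "yaw": 0, "jaw": 0.8},
    {"dx": 0.007, "dy": -0.025, "dz": 0.072, "yaw": 0, "jaw": 0.8},
    {"dx": 0.014, "dy": -0.053, "dz": 0.072, "yaw": 0, "jaw": 0.8},
    {"dx": 0.0207, "dy": -0.078, "dz": 0.072, "yaw": 0, "jaw": 0.8},
    {"dx": 0.0207, "dy": -0.078, "dz": 0.072, "yaw": 0, "jaw": 0.8},
    {"dx": 0.0207, "dy": -0.078, "dz": 0.072, "yaw": 0, "jaw": 0.8},
    {"dx": 0.0207, "dy": -0.078, "dz": 0.072, "yaw": 0, "jaw": 0.8},
  ],
)

```text
clock: 5.4
eef_pos: [483.6, 185.9, 160.2]
tool_rot: [-3.141, -0.001, 1.834]
force: [-0.2, 0.4, 0.9]
width: 68.2
gripper_force: 0.0
```

Run:
```python
from h import *
from cell import *
ims=[]
for n,(u0,v0,u1,v1) in dict(top=(155,165,265,240),side=(265,105,335,200)).items():
    p,d=get_image(n);W=cloud(n,d)
    ims.append(cv2.resize(p[v0:v1,u0:u1,::-1],None,fx=5,fy=5,interpolation=cv2.INTER_CUBIC))
    m=(np.hypot(W[...,0]-465,W[...,1]-257)<16)&(W[...,2]>100)&(W[...,2]<118)
    print(n,m.sum(),W[m].mean(0) if m.any() else 0)
s=read_state();print(s["eef_pos"],s["force"])
cv2.imwrite("pics/c2.png",np.hstack([cv2.resize(i,(int(i.shape[1]*345/i.shape[0]),345)) for i in ims]))
```

```text
top 22 [463.43978384 249.36303076 108.58335547]
side 40 [466.25892538 254.89446132 108.69044426]
[483.58758633 185.86259481 160.17143501] [-0.19305664  0.18463044  0.06248974]
```

View pics/c2.png

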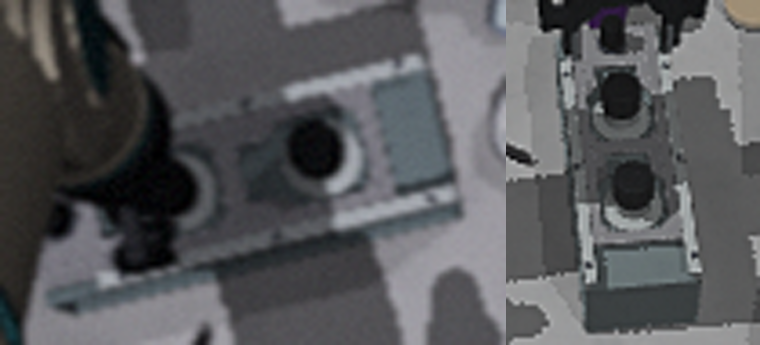

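The wide slot openings are now concentric with both flanges (right cup at crop (318,150) in top view), so the lock is open. I'll grip the left cup.

Request:
arm_command(
  deltas=[
    {"dx": 0, "dy": -0.0005, "dz": -0.02, "yaw": 0, "jaw": 0.8},
    {"dx": 0, "dy": -0.0005, "dz": -0.04, "yaw": 0, "jaw": 0.8},
    {"dx": 0, "dy": -0.0005, "dz": -0.06, "yaw": 0, "jaw": 0.8},
    {"dx": 0, "dy": -0.0005, "dz": -0.072, "yaw": 0, "jaw": 0.8},
    {"dx": 0, "dy": -0.0005, "dz": -0.072, "yaw": 0, "jaw": 0.8},
    {"dx": 0, "dy": -0.0005, "dz": -0.072, "yaw": 0, "jaw": 0},
    {"dx": 0, "dy": -0.0005, "dz": -0.072, "yaw": 0, "jaw": 0},
    {"dx": 0, "dy": -0.0005, "dz": -0.072, "yaw": 0, "jaw": 0},
    {"dx": 0, "dy": -0.0005, "dz": -0.072, "yaw": 0, "jaw": 0},
    {"dx": 0, "dy": -0.0005, "dz": -0.072, "yaw": 0, "jaw": 0},
    {"dx": 0, "dy": -0.0005, "dz": -0.072, "yaw": 0, "jaw": 0},
  ],
)

```text
clock: 6.6
eef_pos: [484.9, 184.3, 89.4]
tool_rot: [3.139, -0.001, 1.832]
force: [-0.4, 0.5, 5.7]
width: 32.2
gripper_force: 59.3
```

```bash
python3 -c "
from cell import *
s=read_state();print(s['eef_pos'],s['force'],s['torque'],s['width'],s['gripper_force'])"
```

```text
[484.90176134 184.25464079  89.41990866] [-0.3887071   0.46885015  5.73936133] [-0.02678573  0.19924288  0.01112393] 32.204305765440814 59.3242746591568
```

Request:
arm_command(
  deltas=[
    {"dx": 0, "dy": 0, "dz": 0.005, "yaw": 0, "jaw": 0},
    {"dx": 0, "dy": 0, "dz": 0.012, "yaw": 0, "jaw": 0},
    {"dx": 0, "dy": 0, "dz": 0.02, "yaw": 0, "jaw": 0},
    {"dx": 0, "dy": 0, "dz": 0.03, "yaw": 0, "jaw": 0},
    {"dx": 0, "dy": 0, "dz": 0.04, "yaw": 0, "jaw": 0},
    {"dx": 0, "dy": 0, "dz": 0.05, "yaw": 0, "jaw": 0},
    {"dx": 0, "dy": 0, "dz": 0.06, "yaw": 0, "jaw": 0},
    {"dx": 0, "dy": 0, "dz": 0.07, "yaw": 0, "jaw": 0},
    {"dx": 0, "dy": 0, "dz": 0.08, "yaw": 0, "jaw": 0},
    {"dx": 0, "dy": 0, "dz": 0.09, "yaw": 0, "jaw": 0},
    {"dx": 0, "dy": 0, "dz": 0.097, "yaw": 0, "jaw": 0},
    {"dx": 0, "dy": 0, "dz": 0.1, "yaw": 0, "jaw": 0},
    {"dx": 0, "dy": 0, "dz": 0.1, "yaw": 0, "jaw": 0},
    {"dx": 0, "dy": 0, "dz": 0.1, "yaw": 0, "jaw": 0},
    {"dx": 0, "dy": 0, "dz": 0.1, "yaw": 0, "jaw": 0},
    {"dx": 0, "dy": 0, "dz": 0.1, "yaw": 0, "jaw": 0},
    {"dx": 0, "dy": 0, "dz": 0.1, "yaw": 0, "jaw": 0},
  ],
)

```text
clock: 8.3
eef_pos: [483.9, 183.8, 188.1]
tool_rot: [-3.141, 0.0, 1.832]
force: [-0.2, -0.3, -5.2]
width: 32.3
gripper_force: 60.1
```

Run:
```python
from h import *
from cell import *
F=[]
for i in range(4):
    p,d=get_image("side"); F.append(read_state()["force"])
print(np.round(F,2),read_state()["eef_pos"])
cv2.imwrite("pics/l1.png",cv2.resize(p[60:210,230:400,::-1],None,fx=4,fy=4))
```

```text
[[-0.59  0.4  -5.04]
 [ 0.08 -0.1  -4.27]
 [ 0.31  0.37 -4.14]
 [-0.01  0.2  -4.54]] [484.03976207 183.86584942 188.25765262]
```

View pics/l1.png

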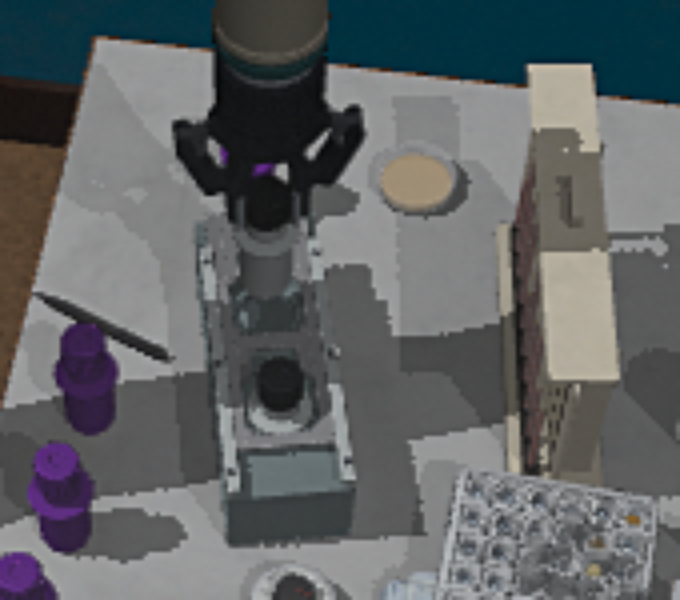

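The left cup is clear of the rack, upright in the jaws at (268,250) in the crop, and its bottom hangs above the left hole. It weighs about 4.5 N (0.46 kg), which falls in the heavier range. I'll put it back slowly.

Request:
arm_command(
  deltas=[
    {"dx": 0, "dy": 0, "dz": -0.005, "yaw": 0, "jaw": 0},
    {"dx": 0, "dy": 0, "dz": -0.012, "yaw": 0, "jaw": 0},
    {"dx": 0, "dy": 0, "dz": -0.02, "yaw": 0, "jaw": 0},
    {"dx": 0, "dy": 0, "dz": -0.028, "yaw": 0, "jaw": 0},
    {"dx": 0, "dy": 0, "dz": -0.036, "yaw": 0, "jaw": 0},
    {"dx": 0, "dy": 0, "dz": -0.044, "yaw": 0, "jaw": 0},
    {"dx": 0, "dy": 0, "dz": -0.052, "yaw": 0, "jaw": 0},
    {"dx": 0, "dy": 0, "dz": -0.06, "yaw": 0, "jaw": 0},
    {"dx": 0, "dy": 0, "dz": -0.068, "yaw": 0, "jaw": 0},
    {"dx": 0, "dy": 0, "dz": -0.076, "yaw": 0, "jaw": 0},
    {"dx": 0, "dy": 0, "dz": -0.083, "yaw": 0, "jaw": 0},
    {"dx": 0, "dy": 0, "dz": -0.089, "yaw": 0, "jaw": 0},
    {"dx": 0, "dy": 0, "dz": -0.094, "yaw": 0, "jaw": 0},
    {"dx": 0, "dy": 0, "dz": -0.097, "yaw": 0, "jaw": 0},
    {"dx": 0, "dy": 0, "dz": -0.099, "yaw": 0, "jaw": 0},
    {"dx": 0, "dy": 0, "dz": -0.1, "yaw": 0, "jaw": 0},
    {"dx": 0, "dy": 0, "dz": -0.1, "yaw": 0, "jaw": 0},
    {"dx": 0, "dy": 0, "dz": -0.1, "yaw": 0, "jaw": 0},
    {"dx": 0, "dy": 0, "dz": -0.1, "yaw": 0, "jaw": 0},
  ],
)

```text
clock: 10.4
eef_pos: [484.1, 183.9, 89.4]
tool_rot: [3.141, -0.001, 1.832]
force: [-2.6, -0.3, 5.6]
width: 32.8
gripper_force: 61.5
```

Request:
arm_command(
  deltas=[
    {"dx": 0, "dy": 0, "dz": 0, "yaw": 0, "jaw": 0.8},
    {"dx": 0, "dy": 0, "dz": 0, "yaw": 0, "jaw": 0.8},
    {"dx": 0, "dy": 0, "dz": 0, "yaw": 0, "jaw": 0.8},
    {"dx": 0, "dy": 0, "dz": 0, "yaw": 0, "jaw": 0.8},
    {"dx": 0, "dy": 0, "dz": 0.02, "yaw": 0, "jaw": 0.8},
    {"dx": 0, "dy": 0, "dz": 0.05, "yaw": 0, "jaw": 0.8},
    {"dx": 0, "dy": 0, "dz": 0.072, "yaw": 0, "jaw": 0.8},
    {"dx": 0.007, "dy": -0.025, "dz": 0.072, "yaw": 0, "jaw": 0.8},
    {"dx": 0.014, "dy": -0.053, "dz": 0.072, "yaw": 0, "jaw": 0.8},
    {"dx": 0.02, "dy": -0.076, "dz": 0.072, "yaw": 0, "jaw": 0.8},
    {"dx": 0.024, "dy": -0.089, "dz": 0.072, "yaw": 0, "jaw": 0.8},
    {"dx": 0.024, "dy": -0.089, "dz": 0.072, "yaw": 0, "jaw": 0.8},
    {"dx": 0.024, "dy": -0.089, "dz": 0.072, "yaw": 0, "jaw": 0.8},
    {"dx": 0.024, "dy": -0.089, "dz": 0.072, "yaw": 0, "jaw": 0.8},
  ],
)

```text
clock: 11.8
eef_pos: [507.6, 96.6, 160.1]
tool_rot: [-3.141, -0.001, 1.834]
force: [0.9, 0.2, 0.2]
width: 68.6
gripper_force: 0.0
```

Run:
```python
from h import *
from cell import *
for n in("side","top"):
    p,d=get_image(n);W=cloud(n,d)
    for c,r in(((484,184),17),((508,95),17),((465,257),14)):
        m=(np.hypot(W[...,0]-c[0],W[...,1]-c[1])<r+4)&(W[...,2]>100)&(W[...,2]<127)
        q=W[m]; print(n,c,m.sum(),q.mean(0).round(1),np.percentile(q[:,2],85).round(1))
    if n=="side": cv2.imwrite("pics/l2.png",cv2.resize(p[60:210,230:400,::-1],None,fx=4,fy=4))
s=read_state();print(s["eef_pos"],s["force"])
```

```text
side (484, 184) 25 [489.3 171.5 107.3] 111.4
side (508, 95) 118 [509.5  92.4 115.1] 120.7<stdin>:7: RuntimeWarning: Mean of empty slice.
  ret = um.true_divide(
Traceback (most recent call last):
IndexError: index -1 is out of bounds for axis 0 with size 0
```

Run:
```python
from h import *
from cell import *
p,d=get_image("top");W=cloud("top",d)
m=(np.hypot(W[...,0]-484,W[...,1]-184)<21)&(W[...,2]>100)&(W[...,2]<127)
q=W[m]; print(m.sum(),q.mean(0) if len(q) else 0)
cv2.imwrite("pics/t2.png",cv2.resize(p[150:250,140:280,::-1],None,fx=5,fy=5))
```

```text
0 0
```

View pics/t2.png

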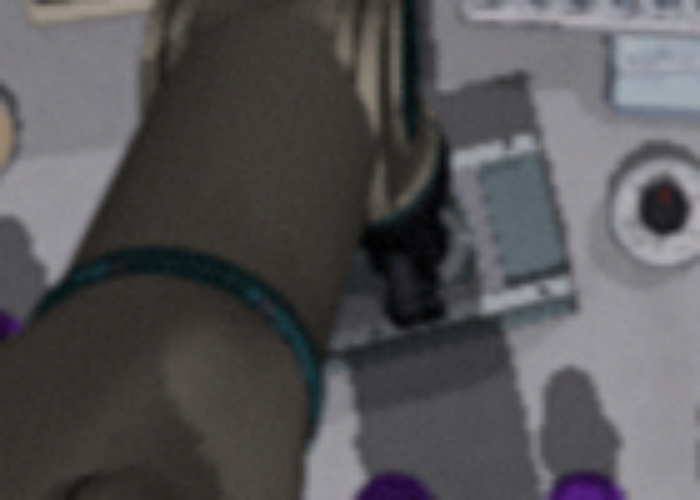

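The arm hides the left cup from the top camera, but it went back to its original grip height with the load taken off, so it is seated. Now I'll grip and lift the right cup.

Request:
arm_command(
  deltas=[
    {"dx": 0, "dy": 0, "dz": -0.02, "yaw": 0, "jaw": 0.8},
    {"dx": 0, "dy": 0, "dz": -0.04, "yaw": 0, "jaw": 0.8},
    {"dx": 0, "dy": 0, "dz": -0.06, "yaw": 0, "jaw": 0.8},
    {"dx": 0, "dy": 0, "dz": -0.072, "yaw": 0, "jaw": 0.8},
    {"dx": 0, "dy": 0, "dz": -0.072, "yaw": 0, "jaw": 0.8},
    {"dx": 0, "dy": 0, "dz": -0.072, "yaw": 0, "jaw": 0},
    {"dx": 0, "dy": 0, "dz": -0.072, "yaw": 0, "jaw": 0},
    {"dx": 0, "dy": 0, "dz": -0.072, "yaw": 0, "jaw": 0},
    {"dx": 0, "dy": 0, "dz": -0.072, "yaw": 0, "jaw": 0},
    {"dx": 0, "dy": 0, "dz": -0.072, "yaw": 0, "jaw": 0},
    {"dx": 0, "dy": 0, "dz": -0.072, "yaw": 0, "jaw": 0},
  ],
)

```text
clock: 13.0
eef_pos: [508.8, 95.1, 89.4]
tool_rot: [3.14, -0.0, 1.832]
force: [-0.3, 0.1, 6.0]
width: 32.8
gripper_force: 59.3
```

Request:
arm_command(
  deltas=[
    {"dx": 0, "dy": 0, "dz": 0.005, "yaw": 0, "jaw": 0},
    {"dx": 0, "dy": 0, "dz": 0.012, "yaw": 0, "jaw": 0},
    {"dx": 0, "dy": 0, "dz": 0.02, "yaw": 0, "jaw": 0},
    {"dx": 0, "dy": 0, "dz": 0.03, "yaw": 0, "jaw": 0},
    {"dx": 0, "dy": 0, "dz": 0.04, "yaw": 0, "jaw": 0},
    {"dx": 0, "dy": 0, "dz": 0.05, "yaw": 0, "jaw": 0},
    {"dx": 0, "dy": 0, "dz": 0.06, "yaw": 0, "jaw": 0},
    {"dx": 0, "dy": 0, "dz": 0.07, "yaw": 0, "jaw": 0},
    {"dx": 0, "dy": 0, "dz": 0.08, "yaw": 0, "jaw": 0},
    {"dx": 0, "dy": 0, "dz": 0.09, "yaw": 0, "jaw": 0},
    {"dx": 0, "dy": 0, "dz": 0.097, "yaw": 0, "jaw": 0},
    {"dx": 0, "dy": 0, "dz": 0.1, "yaw": 0, "jaw": 0},
    {"dx": 0, "dy": 0, "dz": 0.1, "yaw": 0, "jaw": 0},
    {"dx": 0, "dy": 0, "dz": 0.1, "yaw": 0, "jaw": 0},
    {"dx": 0, "dy": 0, "dz": 0.1, "yaw": 0, "jaw": 0},
    {"dx": 0, "dy": 0, "dz": 0.1, "yaw": 0, "jaw": 0},
    {"dx": 0, "dy": 0, "dz": 0.1, "yaw": 0, "jaw": 0},
  ],
)

```text
clock: 14.7
eef_pos: [507.9, 94.9, 188.0]
tool_rot: [-3.141, -0.0, 1.832]
force: [-0.1, 0.2, -2.7]
width: 32.2
gripper_force: 59.9
```

Run:
```python
from h import *
from cell import *
F=[]
for i in range(4):
    p,d=get_image("side"); F.append(read_state()["force"])
print(np.round(F,2),read_state()["eef_pos"])
cv2.imwrite("pics/r1.png",cv2.resize(p[60:210,230:400,::-1],None,fx=4,fy=4))
```

```text
[[ 0.06  0.24 -2.44]
 [ 0.28 -0.05 -2.34]
 [-0.18  0.68 -2.15]
 [ 0.14  0.02 -2.88]] [508.00531162  94.90238506 188.24522715]
```

View pics/r1.png

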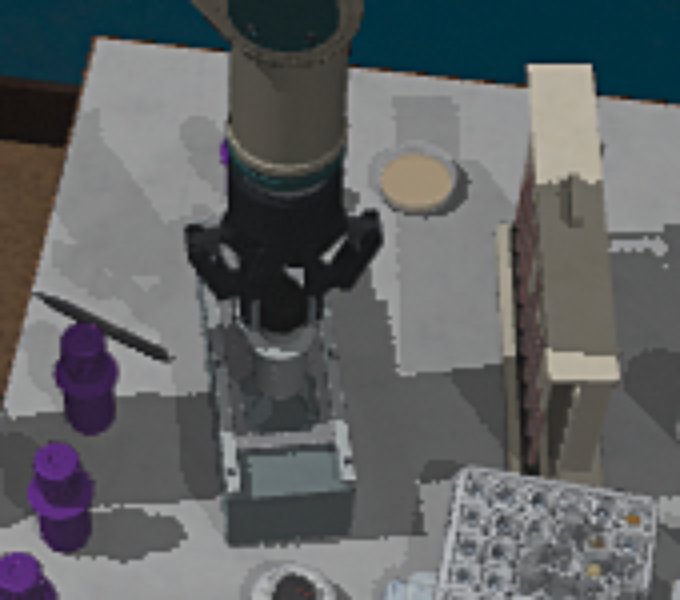

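The right cup is clear and upright at (280,360) in the crop. It weighs about 2.5 N (0.25 kg), so it is the lighter one and goes back. The left cup is the heavier.

Request:
arm_command(
  deltas=[
    {"dx": 0, "dy": 0, "dz": -0.005, "yaw": 0, "jaw": 0},
    {"dx": 0, "dy": 0, "dz": -0.012, "yaw": 0, "jaw": 0},
    {"dx": 0, "dy": 0, "dz": -0.02, "yaw": 0, "jaw": 0},
    {"dx": 0, "dy": 0, "dz": -0.028, "yaw": 0, "jaw": 0},
    {"dx": 0, "dy": 0, "dz": -0.036, "yaw": 0, "jaw": 0},
    {"dx": 0, "dy": 0, "dz": -0.044, "yaw": 0, "jaw": 0},
    {"dx": 0, "dy": 0, "dz": -0.052, "yaw": 0, "jaw": 0},
    {"dx": 0, "dy": 0, "dz": -0.06, "yaw": 0, "jaw": 0},
    {"dx": 0, "dy": 0, "dz": -0.068, "yaw": 0, "jaw": 0},
    {"dx": 0, "dy": 0, "dz": -0.076, "yaw": 0, "jaw": 0},
    {"dx": 0, "dy": 0, "dz": -0.083, "yaw": 0, "jaw": 0},
    {"dx": 0, "dy": 0, "dz": -0.089, "yaw": 0, "jaw": 0},
    {"dx": 0, "dy": 0, "dz": -0.094, "yaw": 0, "jaw": 0},
    {"dx": 0, "dy": 0, "dz": -0.097, "yaw": 0, "jaw": 0},
    {"dx": 0, "dy": 0, "dz": -0.099, "yaw": 0, "jaw": 0},
    {"dx": 0, "dy": 0, "dz": -0.1, "yaw": 0, "jaw": 0},
    {"dx": 0, "dy": 0, "dz": -0.1, "yaw": 0, "jaw": 0},
    {"dx": 0, "dy": 0, "dz": -0.1, "yaw": 0, "jaw": 0},
    {"dx": 0, "dy": 0, "dz": -0.1, "yaw": 0, "jaw": 0},
  ],
)

```text
clock: 16.8
eef_pos: [508.0, 94.9, 89.4]
tool_rot: [3.141, -0.0, 1.832]
force: [-2.7, 0.1, 7.1]
width: 32.4
gripper_force: 61.2
```

Request:
arm_command(
  deltas=[
    {"dx": 0, "dy": 0, "dz": 0, "yaw": 0, "jaw": 0.8},
    {"dx": 0, "dy": 0, "dz": 0, "yaw": 0, "jaw": 0.8},
    {"dx": 0, "dy": 0, "dz": 0, "yaw": 0, "jaw": 0.8},
    {"dx": 0, "dy": 0, "dz": 0, "yaw": 0, "jaw": 0.8},
    {"dx": 0, "dy": 0, "dz": 0.02, "yaw": 0, "jaw": 0.8},
    {"dx": 0, "dy": 0, "dz": 0.05, "yaw": 0, "jaw": 0.8},
    {"dx": 0, "dy": 0, "dz": 0.072, "yaw": 0, "jaw": 0.8},
    {"dx": -0.007, "dy": 0.025, "dz": 0.072, "yaw": 0, "jaw": 0.8},
    {"dx": -0.014, "dy": 0.053, "dz": 0.072, "yaw": 0, "jaw": 0.8},
    {"dx": -0.02, "dy": 0.076, "dz": 0.072, "yaw": 0, "jaw": 0.8},
    {"dx": -0.024, "dy": 0.089, "dz": 0.072, "yaw": 0, "jaw": 0.8},
    {"dx": -0.024, "dy": 0.089, "dz": 0.072, "yaw": 0, "jaw": 0.8},
    {"dx": -0.024, "dy": 0.089, "dz": 0.072, "yaw": 0, "jaw": 0.8},
    {"dx": -0.024, "dy": 0.089, "dz": 0.072, "yaw": 0, "jaw": 0.8},
  ],
)

```text
clock: 18.2
eef_pos: [484.5, 182.2, 160.3]
tool_rot: [3.142, 0.001, 1.83]
force: [-0.3, 0.3, -0.9]
width: 68.1
gripper_force: 0.0
```

Run:
```python
from h import *
from cell import *
for n in("side","top"):
    p,d=get_image(n);W=cloud(n,d)
    for c,r in(((484,184),17),((508,95),17),((465,257),14)):
        m=(np.hypot(W[...,0]-c[0],W[...,1]-c[1])<r+4)&(W[...,2]>100)&(W[...,2]<127)
        q=W[m]; print(n,c,m.sum(),(q.mean(0).round(1),np.percentile(q[:,2],85).round(1)) if len(q) else 0)
s=read_state();print(s["eef_pos"],s["force"])
```

```text
side (484, 184) 111 (array([484.5, 180.2, 115. ]), np.float64(120.7))
side (508, 95) 120 (array([508.2,  92.6, 114.7]), np.float64(119.6))
side (465, 257) 40 (array([466. , 254.2, 109.4]), np.float64(113.4))
top (484, 184) 52 (array([483.6, 173.4, 114.8]), np.float64(118.4))
top (508, 95) 125 (array([505.8,  93.9, 116.4]), np.float64(120.4))
top (465, 257) 12 (array([462.8, 248. , 108. ]), np.float64(112.0))
[484.47521115 182.42823624 160.33732548] [-1.48890208 -0.02450747 -0.09712264]
```

Both cups sit at seated height, with tops around 119–120 mm, and the knob hasn't moved. I'll take the left (heavy) cup.

Request:
arm_command(
  deltas=[
    {"dx": 0, "dy": 0, "dz": -0.02, "yaw": 0, "jaw": 0.8},
    {"dx": 0, "dy": 0, "dz": -0.04, "yaw": 0, "jaw": 0.8},
    {"dx": 0, "dy": 0, "dz": -0.06, "yaw": 0, "jaw": 0.8},
    {"dx": 0, "dy": 0, "dz": -0.072, "yaw": 0, "jaw": 0.8},
    {"dx": 0, "dy": 0, "dz": -0.072, "yaw": 0, "jaw": 0.8},
    {"dx": 0, "dy": 0, "dz": -0.072, "yaw": 0, "jaw": 0},
    {"dx": 0, "dy": 0, "dz": -0.072, "yaw": 0, "jaw": 0},
    {"dx": 0, "dy": 0, "dz": -0.072, "yaw": 0, "jaw": 0},
    {"dx": 0, "dy": 0, "dz": -0.072, "yaw": 0, "jaw": 0},
    {"dx": 0, "dy": 0, "dz": -0.072, "yaw": 0, "jaw": 0},
    {"dx": 0, "dy": 0, "dz": -0.072, "yaw": 0, "jaw": 0},
  ],
)

```text
clock: 19.4
eef_pos: [484.7, 184.1, 89.4]
tool_rot: [3.14, -0.0, 1.832]
force: [-0.7, 0.2, 6.8]
width: 32.4
gripper_force: 59.3
```

Request:
arm_command(
  deltas=[
    {"dx": 0, "dy": 0, "dz": 0.005, "yaw": 0, "jaw": 0},
    {"dx": 0, "dy": 0, "dz": 0.012, "yaw": 0, "jaw": 0},
    {"dx": 0, "dy": 0, "dz": 0.02, "yaw": 0, "jaw": 0},
    {"dx": 0, "dy": 0, "dz": 0.03, "yaw": 0, "jaw": 0},
    {"dx": 0, "dy": 0, "dz": 0.04, "yaw": 0, "jaw": 0},
    {"dx": 0, "dy": 0, "dz": 0.05, "yaw": 0, "jaw": 0},
    {"dx": 0, "dy": 0, "dz": 0.06, "yaw": 0, "jaw": 0},
    {"dx": 0, "dy": 0, "dz": 0.07, "yaw": 0, "jaw": 0},
    {"dx": 0, "dy": 0, "dz": 0.08, "yaw": 0, "jaw": 0},
    {"dx": 0, "dy": 0, "dz": 0.09, "yaw": 0, "jaw": 0},
    {"dx": 0, "dy": 0, "dz": 0.1, "yaw": 0, "jaw": 0},
    {"dx": 0, "dy": 0, "dz": 0.115, "yaw": 0, "jaw": 0},
    {"dx": 0, "dy": 0, "dz": 0.13, "yaw": 0, "jaw": 0},
    {"dx": 0, "dy": 0, "dz": 0.145, "yaw": 0, "jaw": 0},
    {"dx": 0, "dy": 0, "dz": 0.155, "yaw": 0, "jaw": 0},
    {"dx": 0, "dy": 0, "dz": 0.16, "yaw": 0, "jaw": 0},
    {"dx": 0, "dy": 0, "dz": 0.16, "yaw": 0, "jaw": 0},
    {"dx": 0, "dy": 0, "dz": 0.16, "yaw": 0, "jaw": 0},
    {"dx": 0, "dy": 0, "dz": 0.16, "yaw": 0, "jaw": 0},
  ],
)

```text
clock: 21.3
eef_pos: [483.5, 183.7, 247.6]
tool_rot: [-3.14, 0.0, 1.832]
force: [0.6, -0.3, -5.2]
width: 32.5
gripper_force: 60.1
```

Request:
arm_command(
  deltas=[
    {"dx": 0, "dy": -0.004, "dz": 0, "yaw": 0, "jaw": 0},
    {"dx": -0.002, "dy": -0.012, "dz": 0, "yaw": -1, "jaw": 0},
    {"dx": -0.003, "dy": -0.024, "dz": 0, "yaw": -2, "jaw": 0},
    {"dx": -0.004, "dy": -0.038, "dz": 0, "yaw": -4, "jaw": 0},
    {"dx": -0.006, "dy": -0.053, "dz": 0, "yaw": -6, "jaw": 0},
    {"dx": -0.008, "dy": -0.068, "dz": 0, "yaw": -8, "jaw": 0},
    {"dx": -0.01, "dy": -0.083, "dz": 0, "yaw": -10, "jaw": 0},
    {"dx": -0.012, "dy": -0.098, "dz": 0, "yaw": -12, "jaw": 0},
    {"dx": -0.014, "dy": -0.113, "dz": 0, "yaw": -14, "jaw": 0},
    {"dx": -0.016, "dy": -0.128, "dz": 0, "yaw": -16, "jaw": 0},
    {"dx": -0.018, "dy": -0.143, "dz": 0, "yaw": -18, "jaw": 0},
    {"dx": -0.02, "dy": -0.158, "dz": 0, "yaw": -20, "jaw": 0},
    {"dx": -0.022, "dy": -0.173, "dz": 0, "yaw": -22, "jaw": 0},
    {"dx": -0.024, "dy": -0.188, "dz": 0, "yaw": -24, "jaw": 0},
    {"dx": -0.025, "dy": -0.202, "dz": 0, "yaw": -26, "jaw": 0},
    {"dx": -0.026, "dy": -0.214, "dz": 0, "yaw": -27, "jaw": 0},
    {"dx": -0.027, "dy": -0.222, "dz": 0, "yaw": -28, "jaw": 0},
    {"dx": -0.027, "dy": -0.225, "dz": 0, "yaw": -28, "jaw": 0},
    {"dx": -0.027, "dy": -0.225, "dz": 0, "yaw": -28, "jaw": 0},
  ],
)

```text
clock: 23.2
eef_pos: [457.1, -41.3, 248.3]
tool_rot: [3.142, -0.0, 1.343]
force: [1.0, -0.1, -5.0]
width: 32.5
gripper_force: 60.0
```

Request:
arm_command(
  deltas=[
    {"dx": 0, "dy": -0.004, "dz": 0, "yaw": 0, "jaw": 0},
    {"dx": -0.002, "dy": -0.012, "dz": 0, "yaw": -1, "jaw": 0},
    {"dx": -0.003, "dy": -0.024, "dz": 0, "yaw": -2, "jaw": 0},
    {"dx": -0.004, "dy": -0.038, "dz": 0, "yaw": -4, "jaw": 0},
    {"dx": -0.006, "dy": -0.053, "dz": 0, "yaw": -6, "jaw": 0},
    {"dx": -0.008, "dy": -0.068, "dz": 0, "yaw": -8, "jaw": 0},
    {"dx": -0.01, "dy": -0.083, "dz": 0, "yaw": -10, "jaw": 0},
    {"dx": -0.012, "dy": -0.098, "dz": 0, "yaw": -12, "jaw": 0},
    {"dx": -0.014, "dy": -0.113, "dz": 0, "yaw": -14, "jaw": 0},
    {"dx": -0.016, "dy": -0.128, "dz": 0, "yaw": -16, "jaw": 0},
    {"dx": -0.018, "dy": -0.143, "dz": 0, "yaw": -18, "jaw": 0},
    {"dx": -0.02, "dy": -0.158, "dz": 0, "yaw": -20, "jaw": 0},
    {"dx": -0.022, "dy": -0.173, "dz": 0, "yaw": -22, "jaw": 0},
    {"dx": -0.024, "dy": -0.188, "dz": 0, "yaw": -24, "jaw": 0},
    {"dx": -0.026, "dy": -0.203, "dz": 0, "yaw": -25, "jaw": 0},
    {"dx": -0.028, "dy": -0.216, "dz": 0, "yaw": -25, "jaw": 0},
    {"dx": -0.03, "dy": -0.226, "dz": 0, "yaw": -25, "jaw": 0},
    {"dx": -0.03, "dy": -0.232, "dz": 0, "yaw": -25, "jaw": 0},
    {"dx": -0.03, "dy": -0.232, "dz": 0, "yaw": -25, "jaw": 0},
    {"dx": -0.03, "dy": -0.232, "dz": 0, "yaw": -25, "jaw": 0},
  ],
)

```text
clock: 25.2
eef_pos: [427.1, -272.5, 248.2]
tool_rot: [-3.141, -0.001, 0.908]
force: [-0.1, 0.8, -5.1]
width: 32.4
gripper_force: 60.0
```

Request:
arm_command(
  deltas=[
    {"dx": 0, "dy": 0, "dz": 0, "yaw": 0, "jaw": 0},
    {"dx": 0, "dy": 0, "dz": 0, "yaw": 0, "jaw": 0},
    {"dx": 0, "dy": 0, "dz": 0, "yaw": 0, "jaw": 0},
    {"dx": 0, "dy": 0, "dz": 0, "yaw": 0, "jaw": 0},
    {"dx": 0, "dy": 0, "dz": 0, "yaw": 0, "jaw": 0},
  ],
)

```text
clock: 25.7
eef_pos: [427.1, -273.0, 248.3]
tool_rot: [3.142, -0.0, 0.908]
force: [0.7, -0.1, -5.0]
width: 32.3
gripper_force: 60.0
```

Run:
```python
from h import *
from cell import *
for n in("side","top"):
    p,d=get_image(n);W=cloud(n,d)
    for c,r in(((508,95),17),((465,257),14)):
        m=(np.hypot(W[...,0]-c[0],W[...,1]-c[1])<r+4)&(W[...,2]>100)&(W[...,2]<127)
        q=W[m]; print(n,c,m.sum(),(q.mean(0).round(1),np.percentile(q[:,2],85).round(1)) if len(q) else 0)
    if n=="side": cv2.imwrite("pics/end.png",p[:,:,::-1])
s=read_state();print(s["eef_pos"],s["force"],np.abs(s["qd"]).max())
```

```text
side (508, 95) 119 (array([508.2,  92.7, 114.7]), np.float64(119.4))
side (465, 257) 41 (array([466.2, 254.6, 108.5]), np.float64(111.9))
top (508, 95) 126 (array([505.9,  94. , 116.5]), np.float64(120.3))
top (465, 257) 50 (array([464.7, 254.1, 109.1]), np.float64(111.7))
[ 427.03483099 -273.04814874  248.31895886] [ 0.32787544  0.2922981  -4.32413878] 0.001916033734744123
```

View pics/end.png

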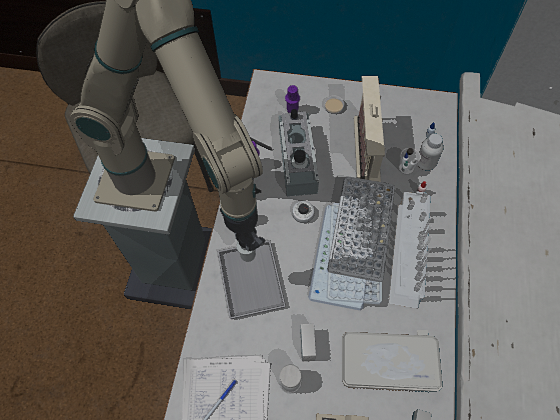

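The heavy cup is held still at (427,-273), with its bottom about 150 mm above the tray. In the view the cup is at (247,248). The right cup is seated at (299,157), the slide is still open, and everything else is where it was.

```bash
python3 -c "
from cell import *
print(finish_job())"
```

```text
the job is handed in; nothing more can be done
None
```

Job handed in: the lock is at its open stop, the lighter right cup (about 0.25 kg) is back in its seat, and the heavier left cup (about 0.46 kg) is held upright and still about 15 cm above the tray.

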